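# Open the push-and-turn cap of an ROV pressure housing

## Robot

A 7-joint arm with a two-finger parallel gripper is mounted at the origin on the work surface. World frame = base frame: x ahead of the robot, y to its left, z up, the work surface at z = 0. Lengths are in m, angles in rad, forces in N, time in s.
With the tool pointing down it reaches from about 0.4 to 0.85 m from the base axis. Payload 4.5 kg.
Tool frame: the origin (TCP) lies midway between the tips of the shut fingers; the grasp point (between the pads) lies 19 mm behind it; z points along the fingers, y is the line along which they close (so a half turn about z gives the same grasp; the last joint's range is limited). The gripper opens to 88 mm and grips with 3 to 60 N. Pads are 18 mm wide; open, the fingers measure 123 mm over their backs; the gripper's body (75 mm by 187 mm) begins 45 mm behind the grasp point.
Start: joints at [1.293, 0.689, -0.195, 1.565, 0.157, 0.902, -0.215], TCP at [0.192, -0.595, 0.239] pointing down, gripper open.
Joint ranges: [-3.01, 3.01], [-0.46, 2.08], [-1.47, 1.51], [0.13, 2.56], [-1, 4.14], [0.04, 2.09], [-2.66, 2.66]. Speed limits (rad/s): [2.57, 2.57, 3.14, 3.14, 3.14, 3.14, 3.14].

## Interface

Orientations are given as a 3x3 rotation matrix whose columns are the frame's x, y, z axes.
In Python, from rig import manip, optics, workorder, silhouettes, tip_of gives the robot as it stands.
- The arm moves only by the shell command python3 -m handwheel 'ROWS' [OPENING] [FORCE]. ROWS is JSON, a list of rows, each a list of 2 entries, a list of its own where there are three numbers: the shift along the world's x, y, z in cm, then the turn, a rotation vector about the world's x, y, z in rad. A call has 1 to 20 rows; each row shifts and turns the commanded pose from where the row before left it; what a row does not reach is not made up. A row lasts 1/8 s, in which the tool goes at most 62.5 mm and 10.7 degrees, less where a joint would pass 70% of its speed; a pose out of reach is approached as far as the arm can. A call is refused whole if a number of a shift passes 6.25 or a number of a turn 0.188, either way. A call with a gripper value outside its range is refused whole. OPENING is the opening, from 0 (shut) to 1 (fully open), set as the call begins (- or left out, the last holds). The fingers move at their own pace and stop on an object; FORCE is the grip in N (left out, the last holds). Time passes only in rows, so rows that do not move let the fingers close. It gives the time, the measured TCP pose, the force, the opening and the grip force at its end, in the units of the state.
- manip.get_state(): the state, without advancing time (a new reading comes with each control period).
- optics.get_image(name): name is "side" or "top"; returns the picture (400x640x3 uint8, red, green, blue); there is no depth.
- optics.calibration(name): a dict with "mtx" (3x3 intrinsics, pixels), "dist_coeffs" ([k1, k2, p1, p2, k3] as OpenCV has them; the pictures are not rectified), "rvec" (rotation vector, rad) and "tvec" (3), from world to camera coordinates, as OpenCV has them. Camera axes: x right, y down, z forward; pixel columns grow to the right and rows downward; lengths in m; the calibration is good to about 2 mm. A picture is of the moment at which its call begins. calibration takes no time and is no camera call.
- workorder.finish_job(): hands the job in; it is judged then, once.
Trained networks look in the newest picture that a camera, given by its name, has taken for a name from the list of things; names that differ only in an ending like _2 or _b are one class to them, and where a whole thing is asked for, a point or a joint stands for the part that bears it (a point fixed in the world has none). Each returns a list of dicts, best first, with "p" (0 to 1); they miss things now and then, are a little off and sometimes report something else, mostly with a low value. They report only what shows in the picture. A call takes as long as a camera call. They do not tell look-alikes from the thing itself.
- silhouettes(camera, name): "mask" (400x640 bool, what is visible of it) and "rect" ([centre column, centre row, width, height] in pixels, round what is visible of it).
- tip_of(camera, name): "position" ([column, row] in pixels: a listed point, or the origin of a listed thing).
The state is a dict: "t": time; "joint_positions": joint angles; "qvel": joint speeds; "joint_efforts": joint torques, N m; "eef_pos": TCP position; "ee_rot": TCP orientation; "wrist_force": force on the tool from outside, world axes, zero at the start; "moment": the same for the moment, N m; "width": finger opening in m; "finger_force": force on a finger pad.
Only numpy, scipy, OpenCV 4.12 (cv2) and the standard library are available. Lean on these libraries where they do the work, as an engineer would, in place of code of your own. Each camera call takes 0.05 s, during which the arm holds its last target. There are 200 camera calls.

## Task

Open the grey pressure housing that stands in the bench cup: grip its ribbed orange cap, press it down firmly against the spring until it meets its stop (about 20 N does it; pressing or twisting with more than 30 N damages the pins) and, still pressing, turn it anticlockwise about an eighth of a turn until it comes free. Lift the cap off and stand it right way up on the floor of the blue seal tray, letting go only when it rests there, and leave the other things on the bench where they are.

Things in the scene. Friction and masses are not known exactly. Their poses are not given: they have to be found in the camera images.
- cap: Orange end cap, 49 mm tall, about 0.2 kg; origin at the centre of its underside, z up. Upper 22 mm: solid ribbed head, 56 mm diameter, the grip. Below: hollow skirt, 53 mm diameter, over the housing's neck with 1.5 mm play all round; three slots shaped like an upside-down U in it run on three pins of the neck. Off the neck after rising 35 mm from its locked height.
- cap_grip (a point): On the cap's axis, 38 mm above its origin, mid-height of the ribbed head. A sprung plate under the cap pushes it up into its lock with 7 N; the push grows as the cap goes down. Pressed with 14 N the pins are clear of the lock; at 16 N they meet the top of the slots, a hard stop. Turned with too little pressing, or clockwise, the cap jams on its pins.
- cap_mark (a point): Outer end of the white line on the cap's top, 24 mm from its axis along its x axis, 49 mm above its origin. Locked, it stands over the red mark of the housing's flange (within 3 degrees). Pressed home the cap turns anticlockwise seen from above; from 40 degrees on it can be lifted off (the spring lifts it about 5 mm; green mark at 46); at 53 degrees the pins meet the end of the slots.
- cup: Dark steel cup bolted to the bench by two ears, 100 mm diameter, 60 mm tall, holding the matte grey pressure housing upright. Origin on the bench, on the common axis of cup, housing and cap; x axis towards the housing's red (locked) mark, z up.
- neck_foot (a point): On the cup's axis, 131 mm above the bench: shoulder of the housing (77 mm diameter, flange 86 mm) when fully down. It cannot turn but is a stiff slip fit in the cup's rubber lining and may stand up to 10 mm high: a few newtons on the cap slide it down to its seat first. The way down to the stop differs each time (10 to 25 mm) and does not tell if the pins are clear; the force does.
- tray: Blue plastic seal tray fixed to the bench, 150 x 150 mm outside, 5 mm thick walls and floor, rim 14 mm above the bench; origin on the bench under its centre; its floor is 5 mm above the bench.
- pin_block: Bystander: steel spring pin block 50 x 70 x 28 mm with pins standing 13 mm out of it; origin at the centre of its underside.
- jaw_guide: Bystander: yellow nylon jaw guide, a channel 46 x 90 x 32 mm; origin at the centre of its underside.
- oring_box: Bystander: red O-ring box 51 x 81 x 28 mm; origin at the centre of its underside.
- claw_jaw: Bystander: hooked aluminium claw jaw, about 105 x 60 x 16 mm, lying flat; origin on its underside.
- grease_jar: Bystander: small grease jar with a black lid, 52 mm diameter, 55 mm tall; origin at the centre of its underside.
- screwdriver: Bystander: screwdriver 170 mm long with a green handle, lying flat; origin on its underside, shaft along its x axis.
- backup_ring: Bystander: brass back-up ring 48 mm diameter, 6 mm thick, lying flat; origin at the centre of its underside.
Mind the look-alikes: they are no part of the job. There is more than one size of the cap; the job needs the smaller. There is more than one size of the tray; the one meant has the size given above.

How it is judged:
On the way, in this order (a step that is already met when the one before it is completed fails the run):
1. the cap, still down on the neck, has been turned anticlockwise out of its lock (y of cap_mark in the frame of cup above 0.0148 m and horizontal distance between cap and cup below 0.006 m and z of cap in the frame of cup below 0.157 m), for 0.1 s.
2. the cap has been lifted clear of the neck (z of cap in the frame of cup above 0.185 m), for 0.1 s.
At the end, for the whole second after the job is handed in: The cap stands upright (within 0.1 rad) and at rest, flat on the floor of the tray (its underside within 3 mm of the floor), its centre within 45 mm of the tray's centre along both sides (x of cap in the frame of tray between -0.045 and 0.045 m and y of cap in the frame of tray between -0.045 and 0.045 m and z of cap in the frame of tray between 0.002 and 0.008 m and angle between cap's own z axis and vertical below 0.1 rad and linear speed of cap below 0.01 m/s); the robot touches nothing.
It fails at once if the cap is pressed or twisted against the housing or its pins with more than 30 N (contact force between cap and cup above 30 N).
It fails at once if the cap is let go in the air (horizontal distance between cap and cup above 0.06 m and z of cap in the frame of tray above 0.012 m and contact force between cap and anything else below 0.05 N).
It fails at once if another thing on the bench is shifted by more than 20 mm (distance of any of pin_block, jaw_guide, oring_box, claw_jaw, grease_jar, screwdriver, backup_ring from where it was at the start of the episode above 0.02 m).
It also fails if it takes over 54 s, if anything falls off the work surface, if the arm or the gripper's body presses on something with over 40 N, if the wrist force passes 120 N, or if a joint passes its speed limit or range.

## Working session

There is one attempt and no reset: what is moved stays moved. The work goes in short steps, Python scripts to look and compute and a shell command to move; the robot and the scene stay as the last step left them, time stands still between calls to the robot, and variables do not carry over. Pictures are saved under pics/ and viewed, at most 10 in all, crops included, and the job is handed in when it is done.

```bash
mkdir -p pics; ls; cat > h.py <<'E'
import numpy as np, cv2
from rig import manip, optics, workorder, silhouettes, tip_of
def cal(n):
    c=optics.calibration(n); return [np.array(c[k],float) for k in("mtx","dist_coeffs","rvec","tvec")]
def ray(n,px):
    K,d,r,t=cal(n); u=cv2.undistortPoints(np.array(px,float).reshape(1,1,2),K,d).ravel()
    R=cv2.Rodrigues(r)[0]; return -R.T@t.ravel(), R.T@np.array([u[0],u[1],1])
def atz(n,px,z):
    o,v=ray(n,px); return o+v*(z-o[2])/v[2]
def proj(n,p):
    K,d,r,t=cal(n); return cv2.projectPoints(np.array(p,float).reshape(-1,1,3),r,t,K,d)[0].reshape(-1,2)
def save(n,f,crop=None,s=1):
    im=optics.get_image(n)[:,:,::-1]
    if crop: x,y,w,h=crop; im=im[y:y+h,x:x+w]
    cv2.imwrite(f,cv2.resize(im,None,fx=s,fy=s,interpolation=cv2.INTER_CUBIC))
E
python3 - <<'E'
from h import *
a=optics.get_image("top");b=optics.get_image("side")
cv2.imwrite("pics/a.png",a[:,:,::-1]);cv2.imwrite("pics/b.png",b[:,:,::-1])
Z=dict(cap=.15,cap_grip=.188,cap_mark=.199,cup=0,tray=0,neck_foot=.131)
for c in("top","side"):
  for k,z in Z.items():
    for d in tip_of(c,k): print(c,k,np.round(d["position"]),round(d["p"],2),atz(c,d["position"],z).round(3))
  for k in("cap","tray"):
    for d in silhouettes(c,k): print(c,k,'mask',np.round(d["rect"]),round(d["p"],2))
E
```

```text
pics
top cap [404. 200.] 0.65 [ 0.483 -0.218  0.15 ]
top cap [373. 161.] 0.58 [ 0.579 -0.144  0.15 ]
top cap_grip [380. 152.] 0.8 [ 0.592 -0.156  0.188]
top cap_grip [405. 198.] 0.7 [ 0.48  -0.213  0.188]
top cap_mark [402. 186.] 0.84 [ 0.507 -0.206  0.199]
top cap_mark [375. 144.] 0.58 [ 0.606 -0.143  0.199]
top cup [390. 208.] 0.79 [ 0.491 -0.212  0.   ]
top tray [222. 294.] 0.81 [0.247 0.239 0.   ]
top tray [260. 208.] 0.76 [0.483 0.148 0.   ]
top tray [454. 202.] 0.64 [ 0.511 -0.395  0.   ]
top neck_foot [398. 202.] 0.98 [ 0.482 -0.208  0.131]
top neck_foot [406. 201.] 0.64 [ 0.486 -0.229  0.131]
top neck_foot [248. 117.] 0.39 [0.696 0.171 0.131]
top cap mask [377. 159.  30.  34.] 0.97
top cap mask [406. 199.  30.  30.] 0.62
top tray mask [218. 292.  52.  56.] 0.96
top tray mask [258. 204.  69.  68.] 0.91
top tray mask [407. 199.  26.  29.] 0.54
side cap [317. 276.] 0.96 [ 0.47  -0.208  0.15 ]
side cap [377. 284.] 0.92 [ 0.589 -0.246  0.15 ]
side cap_grip [321. 269.] 0.8 [ 0.475 -0.214  0.188]
side cap_grip [378. 275.] 0.78 [ 0.587 -0.247  0.188]
side cap_grip [321. 278.] 0.25 [ 0.472 -0.235  0.188]
side cap_grip [408. 224.] 0.25 [ 0.682 -0.134  0.188]
side cap_grip [320. 281.] 0.24 [ 0.47  -0.241  0.188]
side cap_mark [390. 265.] 0.79 [ 0.614 -0.234  0.199]
side cap_mark [332. 263.] 0.67 [ 0.499 -0.211  0.199]
side cup [320. 309.] 0.94 [ 0.476 -0.21   0.   ]
side cup [322. 280.] 0.3 [ 0.497 -0.134  0.   ]
side tray [217. 177.] 0.84 [0.252 0.251 0.   ]
side tray [304. 194.] 0.56 [0.495 0.148 0.   ]
side neck_foot [320. 280.] 0.83 [ 0.477 -0.208  0.131]
side cap mask [322. 272.  28.  35.] 0.88
side cap mask [380. 280.  34.  40.] 0.58
side tray mask [301. 192.  62.  46.] 0.93
side tray mask [217. 178.  46.  32.] 0.9
```

View pics/a.png

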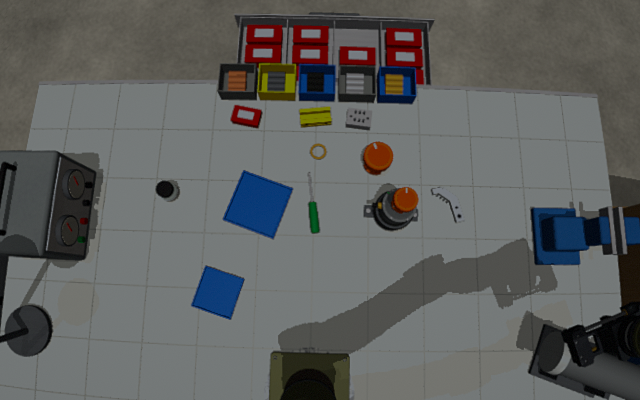

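View pics/b.png

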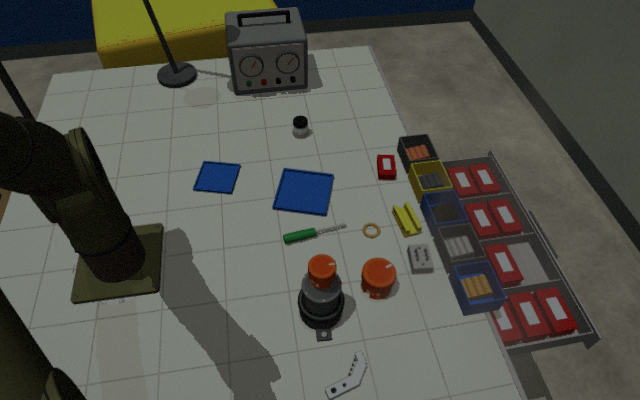

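The cap on the housing is at top (405,199), side (322,270). A larger orange decoy cap stands on the bench at top (378,157), side (380,278). The trays are at top (258,204) and (218,292). Next I measure the sizes and check a close crop.

```bash
cat >> h.py <<'E'
def tri(p,q):
    a,u=ray("top",p); b,v=ray("side",q)
    s=np.linalg.lstsq(np.c_[u,-v],b-a,rcond=None)[0]; x,y=a+u*s[0],b+v*s[1]
    return (x+y)/2, np.linalg.norm(x-y)
E
python3 - <<'E'
from h import *
ims={c:optics.get_image(c)[:,:,::-1].copy() for c in("top","side")}
for c in ims:
  for d in silhouettes(c,"tray")[:3]:
    m=d["mask"]; cn=max(cv2.findContours(m.astype(np.uint8),0,1)[0],key=len).reshape(-1,2)
    w=np.array([atz(c,p,.012)[:2] for p in cn],np.float32)
    print(c,"tray",cv2.minAreaRect(w))
  # orange blobs (hsv)
  h=cv2.cvtColor(ims[c],cv2.COLOR_BGR2HSV)
  m=cv2.inRange(h,(3,170,90),(14,255,255)); n,l,s,ce=cv2.connectedComponentsWithStats(m)
  print(c,[(s[i].tolist(),ce[i].round(1)) for i in range(1,n) if s[i][4]>150])
print(tri([404.5,198.5],[321,269]),tri([402,186],[332,263]),tri([390,208],[320,309]),tri([378,155],[378.,275]))
a=cv2.resize(ims["top"][160:240,350:450],None,fx=5,fy=5,interpolation=2)
b=cv2.resize(ims["side"][245:345,285:345],None,fx=4,fy=4,interpolation=2)
cv2.imwrite("pics/c.png",np.clip(1.7*np.hstack([a[:400],b[:400]]),0,255))
E
```

```text
top tray ((0.251227468252182, 0.24929460883140564), (0.11510737240314484, 0.11209176480770111), 73.90740966796875)
top tray ((0.4909628927707672, 0.15281492471694946), (0.15389223396778107, 0.15270452201366425), 71.27640533447266)
top [([229, 71, 17, 20, 287], array([236.5,  80.3])), ([364, 142, 29, 28, 599], array([378.2, 155.6])), ([394, 187, 24, 24, 412], array([405.6, 198.8]))]
side tray ((0.49197444319725037, 0.14775043725967407), (0.16147901117801666, 0.15413153171539307), 71.39160919189453)
side tray ((0.2523884177207947, 0.2419729381799698), (0.12042930722236633, 0.1187758520245552), 73.6299819946289)
side [([308, 255, 28, 24, 493], array([321.2, 266.2])), ([362, 258, 34, 29, 726], array([378.4, 272.5]))]
(array([ 0.47800629, -0.21289747,  0.18645763]), np.float64(0.0036090008424383784)) (array([ 0.50376582, -0.2062892 ,  0.19338665]), np.float64(0.007920519699975986)) (array([ 0.48309956, -0.21184721,  0.00638035]), np.float64(0.012973828589027767)) (array([ 0.62390885, -0.1722685 ,  0.05278417]), np.float64(0.004993141090851422))[ WARN:0@3.770] global loadsave.cpp:1063 imwrite_ Unsupported depth image for selected encoder is fallbacked to CV_8U.
```

View pics/c.png

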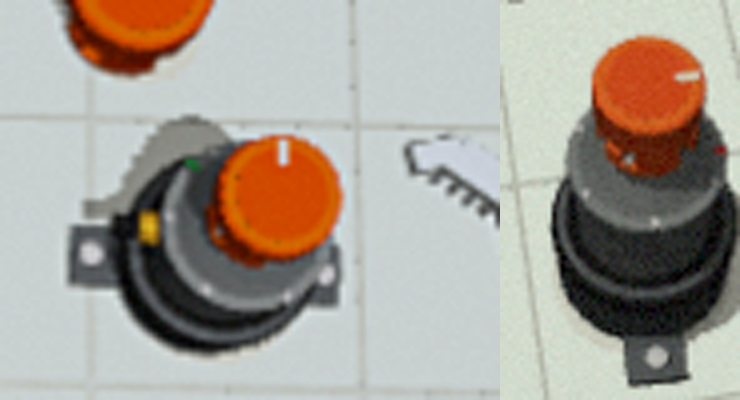

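The cap on the neck is 24 px wide although it stands higher, and the bench cap is 29 px, so the one on the housing is the smaller. The white line points along world +x. The 150 mm tray is the one at (0.491, 0.150). Now I move above the cap.

```bash
python3 - <<'E'
from h import *
s=manip.get_state(); print(s["t"],s["eef_pos"],np.round(s["ee_rot"],3),s["wrist_force"],s["width"])
E
python3 -m handwheel '[[[0,0,3],[0,0,0]],[[2,2.5,3],[0,0,0]]]' 1 20
```

```text
1.1 [ 0.19176778 -0.59487308  0.23872626] [[ 0.952  0.307  0.   ]
 [ 0.307 -0.952 -0.   ]
 [ 0.     0.    -1.   ]] [ 0.07550568  0.04343567 -0.20377781] 0.08816580872908251
t: 1.35
eef_pos: [0.2095, -0.5712, 0.299]
ee_rot: [[0.953, 0.302, -0.002], [0.302, -0.953, -0.001], [-0.002, 0.0, -1.0]]
wrist_force: [0.2, 0.2, 0.5]
width: 0.088
finger_force: 0.0
```

```bash
python3 -m handwheel '[[[3.3,4.4,0],[0,0,0]],[[3.3,4.4,0],[0,0,0]],[[3.3,4.4,0],[0,0,0]],[[3.3,4.4,0],[0,0,0]],[[3.3,4.4,0],[0,0,0]],[[3.3,4.4,0],[0,0,0]],[[3.3,4.4,0],[0,0,0]],[[3.3,4.4,-2],[0,0,0]],[[0.4,0.6,-3],[0,0,0]],[[0,0,0],[0,0,0]]]' 1 20
python3 - <<'E'
from h import *
s=manip.get_state(); print(s["t"],s["eef_pos"],np.round(s["joint_positions"],3))
p=s["eef_pos"]
for c in("top","side"): print(c,"tcp px",proj(c,p).round(1),"captop(.478,-.213,.199)",proj(c,[.478,-.213,.199]).round(1))
print(proj("top",[[.478,-.213,.199],[.502,-.213,.199]]))
im=[cv2.resize(optics.get_image(c)[:,:,::-1][y:y+110,x:x+100],None,fx=4,fy=4,interpolation=2) for c,x,y in(("top",355,140),("side",270,210))]
cv2.imwrite("pics/d.png",np.clip(1.6*np.hstack(im),0,255).astype(np.uint8))
for c in("top","side"):
  for k in ("cap_mark","cap_grip"):print(c,k,[(np.round(d["position"],1),round(d["p"],2)) for d in tip_of(c,k)])
E
```

```text
t: 2.6
eef_pos: [0.4788, -0.2106, 0.2473]
ee_rot: [[0.951, 0.309, -0.004], [0.309, -0.951, 0.001], [-0.003, -0.003, -1.0]]
wrist_force: [-1.4, 0.1, -0.0]
width: 0.0883
finger_force: 0.0
2.6 [ 0.47881649 -0.21058181  0.24728506] [ 0.457  0.548 -0.207  1.857  0.156  0.757 -1.091]
top tcp px [[409.4 193.4]] captop(.478,-.213,.199) [[405.8 198.2]]
side tcp px [[322.6 251.2]] captop(.478,-.213,.199) [[322.  265.5]]
[[405.77697001 198.19856863]
 [405.55364982 187.97599721]]
top cap_mark [(array([374.4, 141.5]), 0.93), (array([402.7, 186.8]), 0.44)]
top cap_grip [(array([381.2, 152.7]), 0.67), (array([403.9, 199.1]), 0.63)]
side cap_mark [(array([333.5, 265. ]), 0.77), (array([390.2, 266.4]), 0.69)]
side cap_grip [(array([320.3, 265.9]), 0.73), (array([376.1, 274.5]), 0.73), (array([300.8, 194.1]), 0.22)]
```

View pics/d.png

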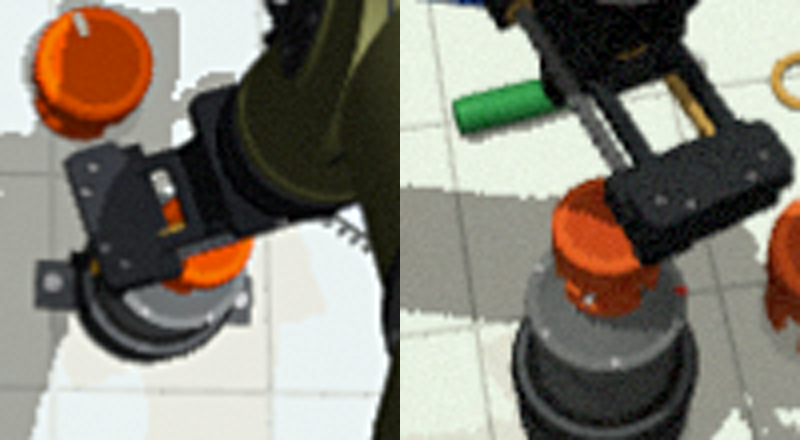

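The picture shows open fingers above the small cap, centred at about (406,198) in the top view, with the projections in agreement. I descend to the grip height.

```bash
python3 -m handwheel '[[[-0.1,-0.2,-2],[0,0,0]],[[0,0,-2],[0,0,0]],[[0,0,-2],[0,0,0]],[[0,0,-1.5],[0,0,0]],[[0,0,-0.5],[0,0,0]],[[0,0,0],[0,0,0]]]' 1 20
python3 -m handwheel '[[[0,0,0],[0,0,0]],[[0,0,0],[0,0,0]],[[0,0,0],[0,0,0]],[[0,0,0],[0,0,0]],[[0,0,0],[0,0,0]]]' 0.5 8
```

```text
t: 3.65
eef_pos: [0.4789, -0.214, 0.1689]
ee_rot: [[0.952, 0.307, 0.0], [0.307, -0.952, -0.0], [0.0, 0.0, -1.0]]
wrist_force: [-0.4, 0.2, 1.4]
width: 0.0886
finger_force: 0.0
t: 4.28
eef_pos: [0.4788, -0.2134, 0.1689]
ee_rot: [[0.952, 0.307, 0.0], [0.307, -0.952, 0.0], [0.0, -0.0, -1.0]]
wrist_force: [-0.2, 2.2, 1.8]
width: 0.0557
finger_force: 8.0
```

```bash
python3 -m handwheel '[[[0,0.05,0],[0,0,0]],[[0,0,0],[0,0,0]],[[0,0,0],[0,0,0]]]' 0.2 55
python3 -m handwheel '[[[0,0,-0.2],[0,0,0]],[[0,0,-0.2],[0,0,0]],[[0,0,-0.1],[0,0,0]]]'
```

```text
t: 4.65
eef_pos: [0.4788, -0.2134, 0.1688]
ee_rot: [[0.952, 0.307, 0.0], [0.307, -0.952, -0.0], [0.0, 0.0, -1.0]]
wrist_force: [-0.7, 1.4, 3.8]
width: 0.054
finger_force: 55.0
t: 5.03
eef_pos: [0.4789, -0.2134, 0.1639]
ee_rot: [[0.952, 0.307, 0.0], [0.307, -0.952, -0.0], [0.0, 0.0, -1.0]]
wrist_force: [-0.8, 1.3, 5.5]
width: 0.0543
finger_force: 55.0
```

```bash
python3 -m handwheel '[[[0,0,-0.1],[0,0,0]],[[0,0,-0.1],[0,0,0]]]'
python3 -m handwheel '[[[0,0,-0.1],[0,0,0]],[[0,0,-0.1],[0,0,0]]]'
```

```text
t: 5.28
eef_pos: [0.4789, -0.2134, 0.1618]
ee_rot: [[0.952, 0.307, 0.0], [0.307, -0.952, -0.0], [0.0, 0.0, -1.0]]
wrist_force: [-0.9, 1.4, 4.1]
width: 0.0543
finger_force: 55.0
t: 5.52
eef_pos: [0.4789, -0.2134, 0.1599]
ee_rot: [[0.952, 0.307, 0.0], [0.307, -0.952, -0.0], [0.0, 0.0, -1.0]]
wrist_force: [-0.8, 2.1, 5.5]
width: 0.054
finger_force: 55.0
```

```bash
python3 -m handwheel '[[[0,0,-0.1],[0,0,0]]]'
```

```text
t: 5.65
eef_pos: [0.4789, -0.2134, 0.1589]
ee_rot: [[0.952, 0.307, 0.0], [0.307, -0.952, -0.0], [0.0, 0.0, -1.0]]
wrist_force: [0.5, 2.3, 5.2]
width: 0.0543
finger_force: 55.0
```

```bash
python3 -m handwheel '[[[0,0,-0.1],[0,0,0]],[[0,0,-0.1],[0,0,0]]]' | grep -E "eef_pos|wrist"
python3 - <<'E'
from h import *
print(manip.get_state()["wrist_force"])
E
```

```text
eef_pos: [0.4791, -0.2134, 0.1571]
wrist_force: [-0.6, 1.6, 7.5]
[-0.62760323  1.61724344  7.46835476]
```

```bash
python3 -m handwheel '[[[0,0,-0.1],[0,0,0]]]' | grep -E "eef_pos|wrist"
```

```text
eef_pos: [0.4792, -0.2134, 0.1562]
wrist_force: [-2.0, 2.2, 7.7]
```

```bash
python3 -m handwheel '[[[0,0,-0.1],[0,0,0]]]' | grep -E "eef_pos|wrist"
```

```text
eef_pos: [0.4792, -0.2134, 0.1553]
wrist_force: [-1.0, 1.4, 9.2]
```

```bash
for i in 1; do python3 -m handwheel '[[[0,0,-0.1],[0,0,0]],[[0,0,-0.1],[0,0,0]]]' | grep -E "eef_pos|wrist"; done
```

```text
eef_pos: [0.4793, -0.2134, 0.1535]
wrist_force: [-1.6, 2.1, 11.8]
```

```bash
python3 -m handwheel '[[[0,0,-0.1],[0,0,0]]]' | grep -E "eef_pos|wrist"
```

```text
eef_pos: [0.4793, -0.2134, 0.1526]
wrist_force: [-2.4, 2.0, 11.3]
```

```bash
python3 -m handwheel '[[[0,0,-0.1],[0,0,0]]]' | grep -E "eef_pos|wrist"
```

```text
eef_pos: [0.4794, -0.2134, 0.1516]
wrist_force: [-1.9, 2.4, 12.0]
```

```bash
python3 -m handwheel '[[[0,0,-0.1],[0,0,0]],[[0,0,-0.1],[0,0,0]]]' | grep -E "eef_pos|wrist"
```

```text
eef_pos: [0.4795, -0.2134, 0.1498]
wrist_force: [-1.8, 1.5, 13.3]
```

```bash
python3 -m handwheel '[[[0,0,-0.1],[0,0,0]]]' | grep -E "eef_pos|wrist"
```

```text
eef_pos: [0.4797, -0.2135, 0.1491]
wrist_force: [-1.0, 2.1, 17.7]
```

```bash
python3 -m handwheel '[[[0,0,-0.05],[0,0,0]]]' | grep -E "eef_pos|wrist"
```

```text
eef_pos: [0.4799, -0.2135, 0.149]
wrist_force: [-3.2, 3.7, 19.8]
```

```bash
python3 -m handwheel '[[[-0.04,0.03,0],[0,0,0.06]],[[0,0,0],[0,0,0.06]]]' | grep -E "eef|ee_r|wrist"
python3 - <<'E'
from h import *
s=manip.get_state();print(s["moment"],s["joint_positions"])
E
```

```text
eef_pos: [0.4799, -0.2134, 0.1491]
ee_rot: [[0.908, 0.42, 0.004], [0.42, -0.908, -0.001], [0.003, 0.003, -1.0]]
wrist_force: [-1.6, 1.8, 18.6]
[ 0.49589426  0.47841213 -0.08920214] [ 0.4486334   0.69719087 -0.19275481  1.95418485  0.25559059  0.50921263
 -1.06121951]
```

```bash
python3 -m handwheel '[[[0,0,0],[0,0,0.08]],[[0,0,0],[0,0,0.08]]]' | grep -E "eef|ee_r|wrist"
```

```text
eef_pos: [0.4802, -0.2134, 0.1491]
ee_rot: [[0.829, 0.56, 0.004], [0.56, -0.829, -0.001], [0.003, 0.004, -1.0]]
wrist_force: [-0.9, 2.6, 18.1]
```

```bash
python3 -m handwheel '[[[0,0,0],[0,0,0.08]],[[0,0,0],[0,0,0.08]]]' | grep -E "eef|ee_r|wrist"
```

```text
eef_pos: [0.4802, -0.2132, 0.1491]
ee_rot: [[0.729, 0.684, 0.004], [0.684, -0.729, -0.001], [0.002, 0.004, -1.0]]
wrist_force: [-0.6, 2.2, 18.4]
```

```bash
python3 - <<'E'
from h import *
s=manip.get_state();print(s["moment"],s["joint_positions"].round(3),s["t"])
E
```

```text
[ 0.56226752  0.36819079 -0.10913862] [ 0.503  0.704 -0.282  1.951  0.363  0.531 -0.848] 7.9
```

```bash
python3 -m handwheel '[[[0,0,0],[0,0,0.08]],[[0,0,0],[0,0,0.08]],[[0,0,0],[0,0,0.04]]]' | grep -E "eef|ee_r|wrist"
```

```text
eef_pos: [0.4802, -0.213, 0.1491]
ee_rot: [[0.579, 0.815, 0.004], [0.815, -0.579, -0.001], [0.002, 0.004, -1.0]]
wrist_force: [-2.3, 2.3, 17.5]
```

```bash
python3 -m handwheel '[[[0,0,0],[0,0,0.08]],[[0,0,0],[0,0,0.06]],[[0,0,0],[0,0,0.02]],[[0,0,0],[0,0,0]]]' | grep -E "eef|ee_r|wrist"
python3 - <<'E'
from h import *
s=manip.get_state();print(s["moment"],s["t"])
for c in("top","side"):
  optics.get_image(c); print(c,[(np.round(d["position"],1),round(d["p"],2)) for d in tip_of(c,"cap_mark")])
E
```

```text
eef_pos: [0.4801, -0.213, 0.1491]
ee_rot: [[0.443, 0.896, 0.004], [0.896, -0.443, -0.001], [0.001, 0.004, -1.0]]
wrist_force: [-1.3, 2.3, 17.5]
[ 0.53045813  0.44088566 -0.10801689] 8.775
top [(array([376.3, 143.8]), 0.86), (array([313.8, 201.4]), 0.74)]
side [(array([327.4, 263.3]), 0.65), (array([392.3, 265.9]), 0.65)]
```

```bash
python3 -m handwheel '[[[0,0,0.2],[0,0,0]],[[0,0,0.2],[0,0,0]],[[0,0,0.2],[0,0,0]]]' | grep -E "eef|wrist"
```

```text
eef_pos: [0.4797, -0.2129, 0.1542]
wrist_force: [-0.6, 1.7, 9.0]
```

```bash
python3 -m handwheel '[[[0,0,0.2],[0,0,0]],[[0,0,0.2],[0,0,0]],[[0,0,0.2],[0,0,0]]]' | grep -E "eef|wrist"
```

```text
eef_pos: [0.4794, -0.2129, 0.1597]
wrist_force: [0.2, 1.9, 3.3]
```

```bash
python3 -m handwheel '[[[0,0,0.2],[0,0,0]],[[0,0,0.2],[0,0,0]]]' | grep -E "eef|wrist"
```

```text
eef_pos: [0.4786, -0.2131, 0.1632]
wrist_force: [1.5, 0.6, 1.1]
```

```bash
python3 -m handwheel '[[[0,0,0.4],[0,0,0]],[[0,0,0.4],[0,0,0]],[[0,0,0.4],[0,0,0]]]' | grep -E "eef|wrist"
```

```text
eef_pos: [0.4777, -0.2133, 0.1751]
wrist_force: [1.0, -0.2, -2.2]
```

```bash
python3 -m handwheel '[[[0,0,1],[0,0,0]],[[0,0,1],[0,0,0]],[[0,0,1],[0,0,0]],[[0,0,1],[0,0,0]],[[0,0,1.5],[0,0,0]],[[0,0,1],[0,0,0]],[[0,0,0],[0,0,0]]]'
python3 - <<'E'
from h import *
im=[cv2.resize(optics.get_image(c)[:,:,::-1][y:y+130,x:x+100],None,fx=4,fy=4,interpolation=2) for c,x,y in(("top",355,130),("side",270,200))]
cv2.imwrite("pics/e.png",np.clip(1.6*np.hstack(im),0,255).astype(np.uint8))
E
```

```text
t: 11.22
eef_pos: [0.4789, -0.2133, 0.2412]
ee_rot: [[0.443, 0.896, 0.002], [0.896, -0.443, -0.001], [0.0, 0.002, -1.0]]
wrist_force: [0.4, 0.0, -2.0]
width: 0.0539
finger_force: 55.0
```

View pics/e.png

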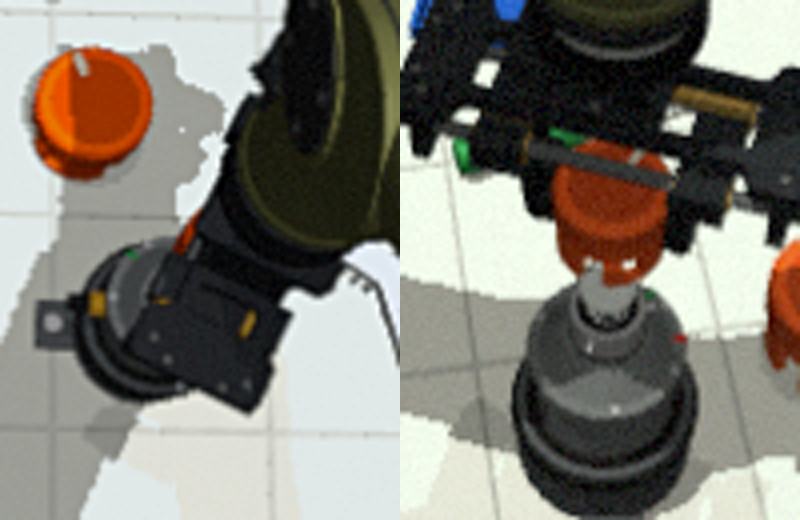

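The cap is lifted off the neck (side view: cap at about (423,255) in the crop, neck with its pins bare below). I carry it to the tray.

```bash
python3 -m handwheel '[[[0,0,2],[0,0,0]],[[0,0,2],[0,0,0]],[[0.1,2.5,0],[0,0,0]],[[0.1,3.8,0],[0,0,0]],[[0.1,4,0],[0,0,0]],[[0.1,4,0],[0,0,0]],[[0.1,4,0],[0,0,0]],[[0.1,4,0],[0,0,0]],[[0.1,4,0],[0,0,0]],[[0.2,4,0],[0,0,0]],[[0.2,3.5,0],[0,0,0]],[[0.1,2.5,0],[0,0,0]],[[0,0,0],[0,0,0]],[[0,0,0],[0,0,0]]]'
```

```text
t: 13.08
eef_pos: [0.4901, 0.1485, 0.2797]
ee_rot: [[0.444, 0.896, -0.001], [0.896, -0.444, -0.002], [-0.002, -0.0, -1.0]]
wrist_force: [0.2, -0.3, -1.5]
width: 0.0543
finger_force: 55.0
```

```bash
python3 -m handwheel '[[[0,0,-2],[0,0,0]],[[0,0,-3],[0,0,0]],[[0,0,-3],[0,0,0]],[[0,0,-3],[0,0,0]],[[0,0,-3],[0,0,0]],[[0,0,-3],[0,0,0]],[[0,0,-3],[0,0,0]],[[0,0,-2],[0,0,0]],[[0,0,-1],[0,0,0]],[[0,0,0],[0,0,0]]]'
python3 - <<'E'
from h import *
im=[cv2.resize(optics.get_image(c)[:,:,::-1][y:y+120,x:x+110],None,fx=3.5,fy=3.5,interpolation=2) for c,x,y in(("top",200,150),("side",250,120))]
cv2.imwrite("pics/f.png",np.clip(1.6*np.hstack(im),0,255).astype(np.uint8))
E
```

```text
t: 14.32
eef_pos: [0.4904, 0.149, 0.05]
ee_rot: [[0.444, 0.896, -0.0], [0.896, -0.444, -0.001], [-0.001, -0.0, -1.0]]
wrist_force: [0.4, 0.4, -2.3]
width: 0.0539
finger_force: 55.0
```

View pics/f.png

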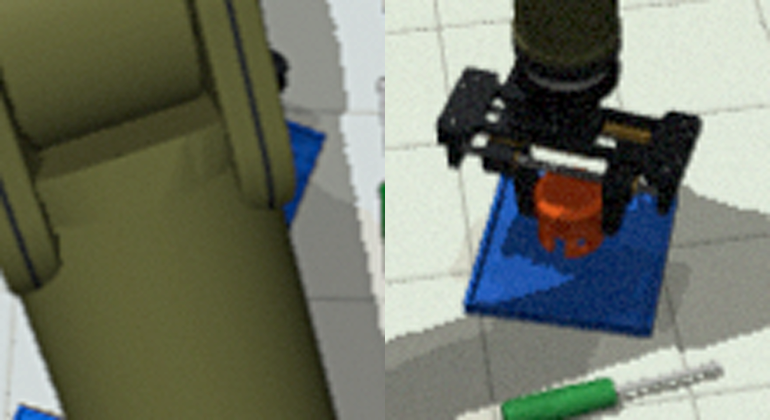

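The side view shows the cap upright over the middle of the larger tray, at about crop (570,215). Next I lower it until the force tells of contact.

```bash
python3 -m handwheel '[[[0,0,-0.5],[0,0,0]],[[0,0,-0.5],[0,0,0]],[[0,0,-0.5],[0,0,0]],[[0,0,-0.3],[0,0,0]]]' | grep -E "eef|wrist"
```

```text
eef_pos: [0.4902, 0.1499, 0.0318]
wrist_force: [-0.2, 0.4, -2.4]
```

```bash
python3 -m handwheel '[[[0,0,-0.2],[0,0,0]],[[0,0,-0.2],[0,0,0]]]' | grep -E "eef|wrist"
```

```text
eef_pos: [0.4904, 0.15, 0.0281]
wrist_force: [0.1, -0.3, -2.6]
```

```bash
python3 -m handwheel '[[[0,0,-0.1],[0,0,0]]]' | grep -E "eef|wrist"
```

```text
eef_pos: [0.4904, 0.1499, 0.0272]
wrist_force: [0.5, -0.0, -2.0]
```

```bash
python3 -m handwheel '[[[0,0,-0.1],[0,0,0]],[[0,0,-0.1],[0,0,0]]]' | grep -E "eef|wrist"
```

```text
eef_pos: [0.4904, 0.1499, 0.0252]
wrist_force: [-0.1, 0.7, -2.6]
```

```bash
python3 -m handwheel '[[[0,0,-0.1],[0,0,0]]]' | grep -E "eef|wrist"
```

```text
eef_pos: [0.4904, 0.1499, 0.0242]
wrist_force: [0.1, 0.4, -2.1]
```

```bash
python3 -m handwheel '[[[0,0,-0.1],[0,0,0]]]' | grep -E "eef|wrist"
```

```text
eef_pos: [0.4904, 0.1499, 0.0232]
wrist_force: [0.1, 0.0, -1.8]
```

```bash
python3 -m handwheel '[[[0,0,-0.1],[0,0,0]]]' | grep -E "eef|wrist"
```

```text
eef_pos: [0.4904, 0.1499, 0.0222]
wrist_force: [-0.2, -0.0, -2.9]
```

```bash
python3 -m handwheel '[[[0,0,-0.1],[0,0,0]]]' | grep -E "eef|wrist"
```

```text
eef_pos: [0.4904, 0.15, 0.0213]
wrist_force: [-1.4, -0.3, 6.8]
```

```bash
python3 -m handwheel '[[[0,0,-0.1],[0,0,0]]]' | grep -E "eef|wrist"
```

```text
eef_pos: [0.4903, 0.15, 0.0211]
wrist_force: [-3.2, -0.4, 17.2]
```

The cap is standing on the floor. I ease the pressure and open.

```bash
python3 -m handwheel '[[[0,0,0.1],[0,0,0]],[[0,0,0],[0,0,0]]]' | grep -E "eef|wrist"
python3 -m handwheel '[[[0,0,0],[0,0,0]],[[0,0,0],[0,0,0]],[[0,0,0],[0,0,0]],[[0,0,0],[0,0,0]],[[0,0,0],[0,0,0]]]' 1 20
python3 -m handwheel '[[[0,0,1],[0,0,0]],[[0,0,2],[0,0,0]],[[0,0,3],[0,0,0]],[[0,0,4],[0,0,0]],[[0,0,5],[0,0,0]],[[0,-4,3],[0,0,0]],[[0,-5,2],[0,0,0]],[[0,-5,0],[0,0,0]],[[0,-4,0],[0,0,0]],[[0,0,0],[0,0,0]],[[0,0,0],[0,0,0]]]'
python3 - <<'E'
from h import *
optics.get_image("top"); a=optics.get_image("side")
im=[cv2.resize(optics.get_image(c)[:,:,::-1][y:y+120,x:x+110],None,fx=3.5,fy=3.5,interpolation=2) for c,x,y in(("top",200,150),("side",250,120))]
cv2.imwrite("pics/g.png",np.clip(1.6*np.hstack(im),0,255).astype(np.uint8))
E
```

```text
eef_pos: [0.4905, 0.15, 0.0214]
wrist_force: [-0.3, -0.5, 1.4]
t: 17.05
eef_pos: [0.4903, 0.1499, 0.0212]
ee_rot: [[0.443, 0.896, 0.0], [0.896, -0.443, -0.0], [-0.0, 0.0, -1.0]]
wrist_force: [0.4, 0.1, 0.7]
width: 0.0877
finger_force: 0.0
t: 18.42
eef_pos: [0.4904, -0.0292, 0.2217]
ee_rot: [[0.442, 0.897, 0.001], [0.897, -0.442, 0.001], [0.001, 0.0, -1.0]]
wrist_force: [-0.3, 0.4, -0.4]
width: 0.088
finger_force: 0.0
```

View pics/g.png

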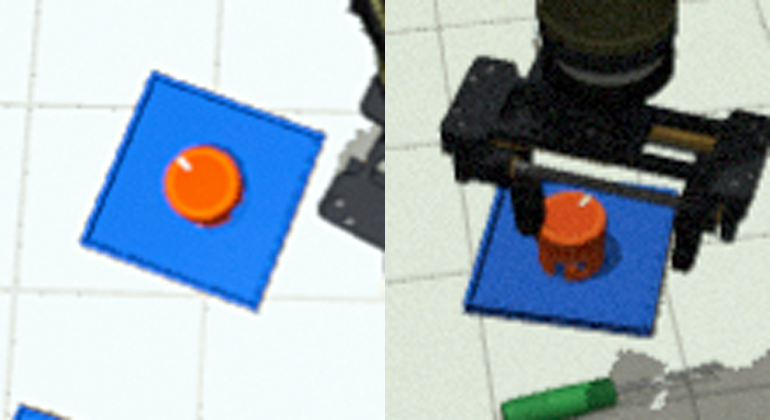

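The cap stands upright in the middle of the tray, at crop (203,185) top and (573,235) side. The gripper is clear of it.

```bash
python3 -c "
from h import *
print(workorder.finish_job())"
```

```text
the job is handed in; nothing more can be done
None
```

The cap was pressed, turned and lifted off the housing, and it now stands upright in the middle of the 150 mm blue tray; the job was handed in after about 18.5 s of the 54 s, with no verdict returned.

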